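Quick spin in the microcentrifuge

ROBOT

A 6-joint arm with a two-finger parallel gripper is mounted at the origin on a cart in front of the work surface, level with it; the furniture and walls round the work are solid. World frame = base frame: x ahead of the robot, y to its left, z up, the work surface at z = 0. Lengths are in m, angles in rad, forces in N, time in s.
With the tool pointing down it reaches from about 0.25 to 0.775 m from the base axis. Payload 4 kg.
Tool frame: the origin (TCP) lies at the very end of the fingers, on their centre line; the grasp point (between the pads) lies 19 mm behind it; z points along the fingers, y is the line along which they close (so a half turn about z gives the same grasp; the last joint's range is limited). The gripper opens to 94 mm and grips with 3 to 60 N. Pads are 16 mm wide; open, the fingers measure 119 mm over their backs; the gripper's body (75 mm by 177 mm) begins 78 mm behind the grasp point.
Start: joints at [1.108, 0.087, 1.371, -0, 1.684, -0.103], TCP at [0.194, 0.515, 0.206] pointing down, gripper open.
Joint ranges: [-3.1, 3.1], [-0.76, 2.03], [0.27, 2.55], [-1.08, 4.22], [0.17, 2.65], [-2.57, 2.57]. Speed limits (rad/s): [2.79, 2.79, 3.14, 3.14, 3.14, 3.14].

INTERFACE

Orientations are given as [roll, pitch, yaw] about the fixed x, y, z axes, in that order (R = Rz(yaw) Ry(pitch) Rx(roll)).
In Python, from bench import robot, vision gives the robot as it stands.
- The arm moves only by the shell command python3 -m crank 'ROWS'. ROWS is JSON, a list of rows, each a list of 3 entries, a list of its own where there are three numbers: the closure, from 0 (fully open) to 1 (shut), then the shift along the tool's x, y, z in m, then the turn, a rotation vector about the tool's x, y, z in degrees. A call has 1 to 8 rows; each row shifts and turns the commanded pose from where the row before left it, along the tool's axes as they then stand; what a row does not reach is not made up. A row lasts 1/10 s, in which the tool goes at most 50 mm and 8.59 degrees, less where a joint would pass 70% of its speed; a pose out of reach is approached as far as the arm can. A call with a gripper value outside its range is refused whole. The fingers move at their own pace and stop on an object; the grip force is fixed at half the most. Time passes only in rows, so rows that do not move let the fingers close. It gives the time, the measured TCP pose, the force, the opening and the grip force at its end, in the units of the state.
- robot.get_obs(): the state, without advancing time (a new reading comes with each control period).
- vision.snapshot(name): name is "scene" or "top"; returns a dict with "color" (400x640x3 uint8, red, green, blue), "z_map" (400x640 float32, m along the optical axis (not along the pixel's ray), 0 where there is no reading), "fx", "fy", "cx", "cy" (pixels), "R" (3x3) and "t" (3): a world point X has camera coordinates R X + t. Camera axes: x right, y down, z forward; pixel columns grow to the right and rows downward; lengths in m; the calibration is good to about 2 mm. A picture is of the moment at which its call begins.
- robot.close_job(): hands the job in; it is judged then, once.
The state is a dict: "time": time; "joint_positions": joint angles; "qvel": joint speeds; "joint_torque": joint torques, N m; "tool_pos": TCP position; "ee_rot": TCP orientation; "wrist_force": force on the tool from outside, world axes, zero at the start; "wrist_torque": the same for the moment, N m; "width": finger opening in m; "finger_force": force on a finger pad.
Only numpy, scipy, OpenCV 4.12 (cv2) and the standard library are available. Lean on these libraries where they do the work, as an engineer would, in place of code of your own. Each camera call takes 0.05 s, during which the arm holds its last target. There are 200 camera calls.

TASK

Give the loaded microcentrifuge a low-speed quick spin with light touches of the fingertips: gently push its lid fully shut, then switch on the red mains rocker by pressing down its raised near half, then push in the white square low-speed key until it is fully down and stays in, and last press the blue round quick-spin key fully down and finish while still holding it down, because the rotor only turns as long as that key is held. Keep to that order, so that nothing has power while the rotor is open and the speed is set before it turns, and do not press the green key. Pick nothing up, do not shift the centrifuge, and leave the jars, vial and beaker round it where they stand.

Things in the scene. Friction and masses are not known exactly. Their poses are not given: they have to be found in the camera images.
- centrifuge: white bench microcentrifuge, 260 deep (x) x 220 wide (y) x 115 high, 4 kg, loose on rubber feet. Origin: centre of underside; x from its front (keys, facing the robot) to its back, y to its left as the robot sees it, z up. Its level front deck, x -130 to -50 mm, top at z 75, carries in a row at x -87: green key (y 78), white key (26), blue key (-26), red rocker (-78).
- lid (a joint): hinge angle in rad of the clear lid with a grey frame, 167 long, 196 wide: 0 = fully shut (its top then 114 mm above the bench at the frame, 112.5 at the clear middle), grows as its front rises, at most 1.2. Starts at 0.4 to 0.85 and stays at any angle; a push of 2 to 5 N turns it.
- lid_hinge (a point): point on the lid's hinge axis, mid width, at the back of the centrifuge (x 120, y 0, z 106 mm in its frame); the axis runs along the centrifuge's y
- lid_push (a point): point on the outer (upper) face of the lid's clear middle, mid width, 80 mm from the hinge axis; moves with the lid; its z is the outward normal of the lid and its x runs along the lid to the hinge. The lid's front edge lies another 76 to 87 mm on. The clear middle is thin and gives about 2 mm under 15 N.
- mains_rocker (a joint): angle in rad of the red mains rocker switch: 0 = off (near half, the one away from the lid, stands up), 0.40 = fully on (near half level, far half up). V-shaped top, 40 long (along the centrifuge's x) x 24 wide; pivot at x -87, y -78, z 81 mm in the centrifuge's frame. It turns stiffly (about 2 N) and stays where left.
- mains_near (a point): point on the top of the red rocker's near half, 13 mm from the pivot: press here, straight down. It goes down about 5 mm, to 4.5 mm above pivot height (85.5 mm above the bench) at full on. Moves with the rocker.
- low_speed_key (a joint): travel of the white square latching key, 26 x 26. Joint in m: 0 = up, 0.004 = fully down. No spring return: pushed in (about 2.5 N) it stays in.
- low_speed_top (a point): centre of the white key's top, 88 mm above the bench when up; moves with the key
- quick_spin_key (a joint): travel of the blue round key, 26 diameter. Joint in m: 0 = up, 0.004 = fully down. Spring return: 1.8 N to start, 3.6 N fully down.
- quick_spin_top (a point): centre of the blue key's top, 88 mm above the bench when up; moves with the key
- run_key (a joint): travel of the green round key, 26 diameter, same spring as the blue key; it starts a long run and is to be left alone. Joint in m: 0 = up, 0.004 = fully down.
- oxide_jar: jar with white cap and pink-brown contents, 58 diameter x 71 high, standing left of the centrifuge; bystander; origin centre of underside
- clay_jar: jar with blue cap, 66 diameter x 86 high, bystander; origin centre of underside
- bead_jar: jar with black cap, 52 diameter x 65 high, bystander; origin centre of underside
- vial: small vial with white cap, 24 diameter x 63 high, standing right of the centrifuge; bystander; origin centre of underside
- beaker: upturned white beaker, 81 diameter x 112 high, standing behind right of the centrifuge; bystander; origin centre of underside

How it is judged:
On the way, in this order (a step that is already met when the one before it is completed fails the run):
1. the lid is fully shut (value of joint lid below 0.04 rad), for 0.1 s.
2. the mains rocker is on, with the lid shut (value of joint lid below 0.04 rad and value of joint mains_rocker above 0.3 rad), for 0.1 s.
3. the low-speed key is in, with the mains on (all of step 2 and value of joint low_speed_key above 0.003 m), for 0.1 s.
4. a finger holds the quick-spin key down (all of step 3 and value of joint quick_spin_key above 0.003 m and contact force between the fingers and quick_spin_key above 0.5 N), for 0.5 s.
At the end, for the whole second after the job is handed in: lid within 0.04 rad of shut, mains rocker beyond 0.30 rad, low-speed key and quick-spin key both more than 3 of their 4 mm down, a finger pressing on the quick-spin key with more than 0.5 N through the last second, run key up, centrifuge within 12 mm of where it stood (all of step 4 and value of joint run_key below 0.001 m and distance of centrifuge from where it was at the start of the episode below 0.012 m); the arm keeps its last pose, push and grip.
It fails at once if out of order: the mains switched on with the lid open, the low-speed key pressed before the mains is on, or the quick-spin key pressed before the low-speed key is in ((value of joint mains_rocker above 0.2 rad and value of joint lid above 0.08 rad) or (value of joint low_speed_key above 0.002 m and value of joint mains_rocker below 0.2 rad) or (value of joint quick_spin_key above 0.002 m and value of joint low_speed_key below 0.002 m)).
It fails at once if the green run key is pressed (value of joint run_key above 0.002 m).
It fails at once if the touch is not light: more than 25 N on the centrifuge, or the lid slammed (faster than 3 rad/s) (contact force between any of the arm, the fingers and centrifuge above 25 N or velocity of joint lid below -3 rad/s).
It fails at once if the centrifuge is shifted by more than 12 mm, lifted or tipped (distance of centrifuge from where it was at the start of the episode above 0.012 m or angle between centrifuge's own z axis and vertical above 0.05 rad).
It fails at once if a jar, the vial or the beaker is moved by more than 15 mm or lifted (distance of any of oxide_jar, clay_jar, bead_jar, vial, beaker from where it was at the start of the episode above 0.015 m).
It also fails if it takes over 58 s, if anything falls off the work surface, if the arm or the gripper's body presses on something with over 40 N, if the wrist force passes 120 N, or if a joint passes its speed limit or range.

## Working session

There is one attempt and no reset: what is moved stays moved. The work goes in short steps, Python scripts to look and compute and a shell command to move; the robot and the scene stay as the last step left them, time stands still between calls to the robot, and variables do not carry over. Pictures are saved under pics/ and viewed, at most 10 in all, crops included, and the job is handed in when it is done.

```bash
mkdir -p pics
cat > h.py <<'E'
import numpy as np, cv2
from bench import robot, vision
def snap(n,f=None):
    s=vision.snapshot(n)
    if f: cv2.imwrite('pics/'+f,s['color'][:,:,::-1])
    return s
def cloud(s):
    v,u=np.mgrid[:400,:640]; z=s['z_map']
    P=np.stack([(u-s['cx'])/s['fx']*z,(v-s['cy'])/s['fy']*z,z],-1)
    return (P-s['t'])@s['R']   # R^T(P-t)
def ray(s,u,v,h):
    d=np.array([(u-s['cx'])/s['fx'],(v-s['cy'])/s['fy'],1])@s['R']; c=-s['R'].T@s['t']
    return c+d*(h-c[2])/d[2]
E
python3 - <<'E'
from h import *
a=snap('scene','s1.png');b=snap('top','t1.png')
np.savez('a.npz',**a);np.savez('b.npz',**b)
o=robot.get_obs();print(o)
for s in(a,b):print(-s['R'].T@s['t'],s['R'][2])
E
```

```text
{'time': 0.1, 'joint_positions': array([ 1.10786952e+00,  8.78663830e-02,  1.37210934e+00, -2.85162496e-05,
        1.68357824e+00, -1.03083536e-01]), 'qvel': array([ 3.94394780e-05, -2.45238932e-03, -2.61389834e-03,  1.93318220e-03,
        1.27552022e-03,  1.79066346e-05]), 'joint_torque': array([ 2.22388393e-03, -3.41251624e+01, -3.03300834e+01,  7.19511160e-02,
        3.04850831e-02, -1.17139321e-04]), 'tool_pos': array([0.19345362, 0.5143274 , 0.2044261 ]), 'ee_rot': array([-3.13963884e+00, -1.73629707e-04,  2.78174603e+00]), 'wrist_force': array([ 0.73027932,  0.17718458, -0.72479718]), 'wrist_torque': array([-0.00264017, -0.04826128, -0.0185519 ]), 'finger_force': 0.0, 'width': 0.09396906580137056}
[ 0.10346603 -0.69586092  0.63998209] [ 0.43567809  0.68327878 -0.58593063]
[ 0.39631784 -0.07544219  1.22858167] [ 0.12536167  0.00500683 -0.99209847]
```

View pics/s1.png

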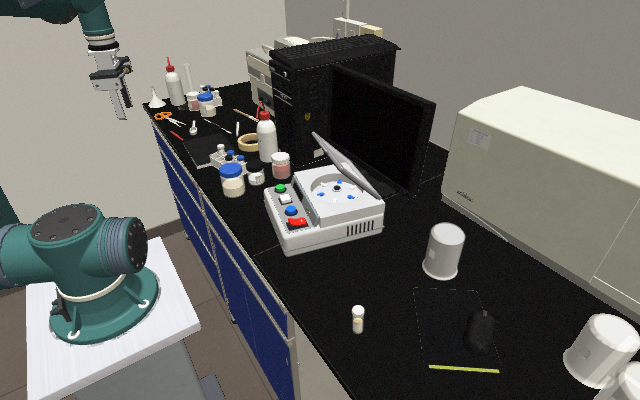

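View pics/t1.png

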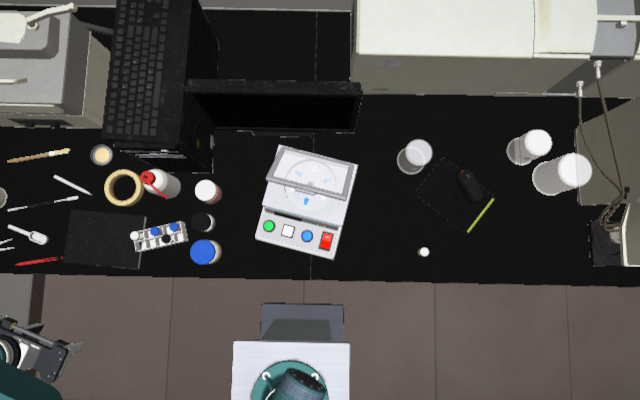

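The top view shows the green key at about (268,226), white at (288,231), blue at (307,236) and the red rocker at (326,241). The raised lid spans (275–355, 147–195), with the monitor behind it.

```bash
cat > m.py <<'E'
from h import *
L=lambda f:dict(np.load(f))
a,b=L('a.npz'),L('b.npz')
def cen(s,m,box):
    k=np.zeros((400,640),bool);u0,u1,v0,v1=box;k[v0:v1,u0:u1]=1
    n,l,st,c=cv2.connectedComponentsWithStats((m&k).astype(np.uint8))
    i=1+np.argmax(st[1:,4]);return c[i],st[i,4]
for nm,s,box in(('top',b,(250,345,205,260)),('scene',a,(262,312,175,235))):
    h=cv2.cvtColor(s['color'],cv2.COLOR_RGB2HSV);H,S,V=h[...,0],h[...,1],h[...,2]
    for c,m,z in(('green',(H>45)&(H<85)&(S>110),.088),('blue',(H>95)&(H<125)&(S>110),.088),('red',((H<8)|(H>172))&(S>140),.087)):
        p,n=cen(s,m,box);print(nm,c,p.round(1),n,ray(s,*p,z).round(4))
print('white',ray(b,288,231,.088))
C=cloud(b)
for v in range(140,262,6):
    u=int(310+ (200-v)*0.25-5);print(v,u,C[v,u].round(3),b['color'][v,u])
E
python3 m.py
```

```text
top green [268.6 225.6] 85 [0.4618 0.0629 0.088 ]
top blue [306.7 235.7] 87 [ 0.4376 -0.0377  0.088 ]
top red [325.7 240.8] 138 [ 0.4254 -0.0877  0.087 ]
scene green [279.8 187.5] 66 [0.4591 0.0563 0.088 ]
scene blue [290.6 209.6] 85 [ 0.4351 -0.044   0.088 ]
scene red [296.9 221.7] 128 [ 0.4248 -0.0918  0.087 ]
white [0.44884991 0.0114545  0.088     ]
140 320 [ 0.718 -0.067 -0.001] [20 19 19]
146 318 [ 0.701 -0.061 -0.003] [20 21 19]
152 317 [ 0.682 -0.059  0.001] [20 21 21]
158 315 [ 0.636 -0.056  0.128] [223 223 226]
164 314 [ 0.617 -0.054  0.144] [237 237 241]
170 312 [ 0.598 -0.049  0.163] [245 245 248]
176 311 [ 0.579 -0.048  0.186] [236 237 242]
182 309 [ 0.562 -0.044  0.201] [204 202 207]
188 308 [ 0.544 -0.042  0.221] [193 192 197]
194 306 [ 0.548 -0.033  0.086] [216 218 229]
200 305 [ 0.531 -0.031  0.092] [ 72 173 254]
206 303 [ 0.517 -0.025  0.074] [233 235 239]
212 302 [ 0.498 -0.025  0.109] [227 229 233]
218 300 [ 0.483 -0.02   0.098] [65 65 66]
224 299 [ 0.469 -0.016  0.075] [219 219 222]
230 297 [ 0.453 -0.011  0.076] [219 218 222]
236 296 [ 0.437 -0.009  0.079] [219 218 222]
242 294 [ 0.421 -0.004  0.075] [219 218 222]
248 293 [ 0.405 -0.002  0.068] [207 204 200]
254 291 [0.389 0.008 0.002] [20 19 20]
260 290 [0.372 0.01  0.   ] [20 21 20]
```

```bash
python3 -m crank '[[1,[0,0,-0.03],[0,0,-7.1]],[1,[0,0,-0.04],[0,0,0]],[1,[0,0,-0.03],[0,0,0]],[1,[-0.03,-0.027,0],[0,0,0]],[1,[-0.03,-0.027,0],[0,0,0]],[1,[-0.03,-0.027,0],[0,0,0]],[1,[-0.03,-0.027,0],[0,0,0]],[1,[-0.03,-0.027,0],[0,0,0]]]'
```

```text
time: 0.9
tool_pos: [0.3084, 0.347, 0.305]
ee_rot: [-3.141, -0.0, 2.906]
wrist_force: [0.5, -0.2, -0.4]
width: 0.0334
finger_force: 0.0
```

```bash
python3 -m crank '[[1,[-0.03,-0.027,0],[0,0,0]],[1,[-0.03,-0.027,0],[0,0,0]],[1,[-0.03,-0.027,0],[0,0,0]],[1,[-0.03,-0.027,0],[0,0,0]],[1,[-0.03,-0.027,0],[0,0,0]],[1,[-0.03,-0.027,0],[0,0,0]],[1,[-0.03,-0.027,0],[0,0,0]],[1,[-0.03,-0.027,0],[0,0,0]]]'
cat >> h.py <<'E'
ex=np.array([.972,-.234]);ey=np.array([.234,.972]);O=np.array([.5277,-.0337])
def local():
    o=robot.get_obs();p=o['tool_pos'];d=p[:2]-O
    print('cent frame mm',(1e3*np.array([d@ex,d@ey,p[2]])).round(1),'rot',o['ee_rot'].round(4),'F',o['wrist_force'].round(2),'w',round(o['width'],4),'t',o['time'])
E
python3 -c "
from h import *
local()"
```

```text
time: 1.7
tool_pos: [0.4913, 0.0808, 0.305]
ee_rot: [3.142, -0.001, 2.906]
wrist_force: [0.6, 1.4, 0.1]
width: 0.0006
finger_force: 0.0
cent frame mm [-62.2 102.8 305. ] rot [ 3.1415e+00 -8.0000e-04  2.9055e+00] F [0.58 1.37 0.11] w 0.0006 t 1.7
```

```bash
python3 -m crank '[[1,[-0.026,-0.025,0],[0,0,0]],[1,[-0.026,-0.025,0],[0,0,0]],[1,[-0.026,-0.025,0],[0,0,0]],[1,[-0.026,-0.022,0],[0,0,0]],[1,[0,0,0],[0,0,0]],[1,[0,0,0],[0,0,0]]]'
python3 - <<'E'
from h import *
local()
a=snap('scene','s2.png')
cv2.imwrite('pics/s2c.png',cv2.resize(a['color'][70:270,200:440,::-1],None,fx=3,fy=3))
C=cloud(a);
E
```

```text
time: 2.3
tool_pos: [0.5691, -0.0366, 0.3043]
ee_rot: [3.141, -0.003, 2.905]
wrist_force: [-0.9, 0.1, 0.2]
width: 0.0003
finger_force: 0.0
cent frame mm [ 40.9   6.9 304.3] rot [ 3.1412e+00 -2.6000e-03  2.9046e+00] F [-0.87  0.08  0.22] w 0.0003 t 2.3
```

View pics/s2c.png

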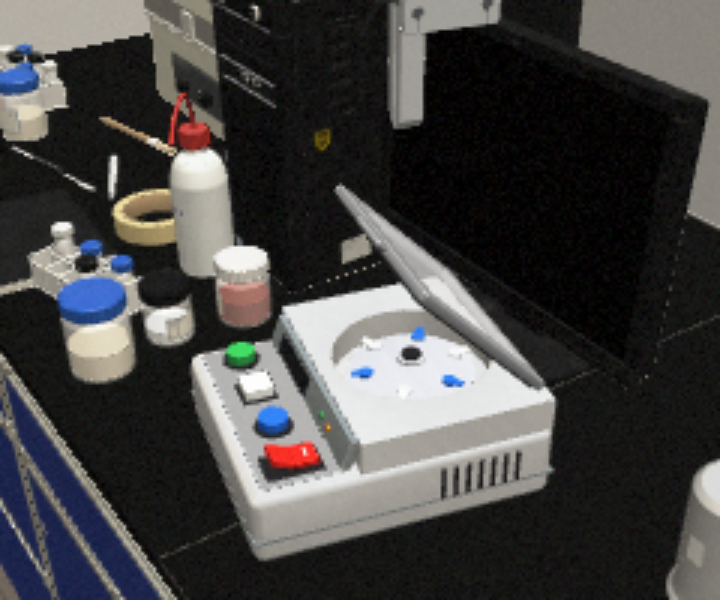

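The fingertips are at crop pixel (405,125), directly above the raised lid, whose front edge is at about (340,188). The red rocker's near half is up, and the path down is clear.

```bash
python3 -m crank '[[1,[0,-0.004,0.03],[0,0,0]],[1,[0,-0.003,0.03],[0,0,0]],[1,[0,0,0.02],[0,0,0]],[1,[0,0,0.01],[0,0,0]],[1,[0,0,0],[0,0,0]]]'; python3 -m crank '[[1,[0,0,0.006],[0,0,0]],[1,[0,0,0.006],[0,0,0]],[1,[0,0,0.004],[0,0,0]],[1,[0,0,0],[0,0,0]]]'
python3 -c "
from h import *
local()"
```

```text
time: 2.85
tool_pos: [0.5665, -0.0419, 0.2143]
ee_rot: [3.141, -0.003, 2.907]
wrist_force: [-0.5, 0.1, 0.0]
width: 0.0005
finger_force: 0.0
time: 3.25
tool_pos: [0.5678, -0.043, 0.1994]
ee_rot: [3.141, 0.0, 2.906]
wrist_force: [-0.2, 0.3, -0.1]
width: 0.0006
finger_force: 0.3
cent frame mm [ 41.1   0.3 199.4] rot [3.1413e+00 3.0000e-04 2.9057e+00] F [-0.23  0.32 -0.08] w 0.0006 t 3.25
```

```bash
python3 -m crank '[[1,[0.003,0,0.005],[0,0,0]],[1,[0.003,0,0.005],[0,0,0]],[1,[0.003,0,0.005],[0,0,0]],[1,[0.003,0,0.005],[0,0,0]]]';python3 -m crank '[[1,[0.003,0,0.005],[0,0,0]],[1,[0.003,0,0.005],[0,0,0]],[1,[0.003,0,0.006],[0,0,0]],[1,[0.003,0,0.006],[0,0,0]]]'
python3 -c "
from h import *
local()
s=snap('scene');C=cloud(s);np.savez('a2.npz',**s)
cv2.imwrite('pics/s3.png',cv2.resize(s['color'][100:260,250:410,::-1],None,fx=3,fy=3))"
```

```text
time: 3.65
tool_pos: [0.5555, -0.0402, 0.179]
ee_rot: [3.142, -0.0, 2.906]
wrist_force: [-0.3, 0.3, 0.6]
width: 0.0005
finger_force: 0.5
time: 4.05
tool_pos: [0.544, -0.0374, 0.1569]
ee_rot: [3.142, -0.0, 2.906]
wrist_force: [0.4, 0.6, 1.6]
width: 0.0004
finger_force: 0.5
cent frame mm [ 16.7   0.3 156.9] rot [ 3.1415e+00 -2.0000e-04  2.9057e+00] F [0.4  0.59 1.64] w 0.0004 t 4.05
```

View pics/s3.png

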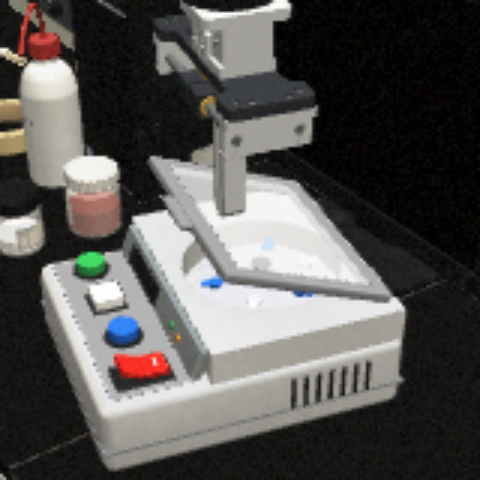

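The closed fingertips, at crop (230,212), are on the clear middle of the lid, which has turned to about 0.4 rad. I'll keep pushing.

```bash
python3 -m crank '[[1,[0.002,0,0.006],[0,0,0]],[1,[0.002,0,0.006],[0,0,0]],[1,[0.002,0,0.006],[0,0,0]],[1,[0.001,0,0.006],[0,0,0]],[1,[0.001,0,0.005],[0,0,0]]]';python3 -m crank '[[1,[0,0,0.004],[0,0,0]],[1,[0,0,0.004],[0,0,0]],[1,[0,0,0.002],[0,0,0]],[1,[0,0,0.002],[0,0,0]],[1,[0,0,0],[0,0,0]]]'
python3 -c "
from h import *
local()"
```

```text
time: 4.6
tool_pos: [0.5362, -0.0355, 0.1277]
ee_rot: [3.141, -0.001, 2.906]
wrist_force: [-0.6, -0.8, 1.2]
width: 0.0007
finger_force: 0.4
time: 5.1
tool_pos: [0.5366, -0.0356, 0.1162]
ee_rot: [3.142, 0.0, 2.906]
wrist_force: [0.8, 0.0, 0.5]
width: 0.0003
finger_force: 0.0
cent frame mm [  9.1   0.3 116.2] rot [3.1415 0.     2.9057] F [0.79 0.03 0.51] w 0.0003 t 5.1
```

```bash
python3 -m crank '[[1,[0,0,0.002],[0,0,0]],[1,[0,0,0.001],[0,0,0]],[1,[0,0,0],[0,0,0]]]';python3 -m crank '[[1,[0,0,0.001],[0,0,0]],[1,[0,0,0],[0,0,0]]]'; python3 -m crank '[[1,[0,0,0.001],[0,0,0]],[1,[0,0,0],[0,0,0]]]'
```

```text
time: 5.4
tool_pos: [0.5367, -0.0356, 0.1134]
ee_rot: [3.142, 0.0, 2.906]
wrist_force: [0.4, 0.5, 0.1]
width: 0.0003
finger_force: 0.2
time: 5.6
tool_pos: [0.5367, -0.0356, 0.1126]
ee_rot: [3.141, 0.0, 2.906]
wrist_force: [-0.5, 0.1, 1.1]
width: 0.0003
finger_force: 0.5
time: 5.8
tool_pos: [0.5367, -0.0356, 0.1121]
ee_rot: [3.141, 0.001, 2.906]
wrist_force: [-1.3, -0.1, 3.4]
width: 0.0004
finger_force: 1.8
```

```bash
python3 -m crank '[[1,[0,0,0.001],[0,0,0]],[1,[0,0,0],[0,0,0]]]';python3 -m crank '[[1,[0,0,0.001],[0,0,0]],[1,[0,0,0],[0,0,0]],[1,[0,0,0],[0,0,0]]]'
```

```text
time: 6.0
tool_pos: [0.5367, -0.0356, 0.1116]
ee_rot: [3.142, 0.001, 2.906]
wrist_force: [-1.9, 0.1, 6.0]
width: 0.0004
finger_force: 3.2
time: 6.3
tool_pos: [0.5367, -0.0356, 0.1112]
ee_rot: [3.141, 0.001, 2.906]
wrist_force: [-2.4, 0.8, 8.9]
width: 0.0002
finger_force: 4.2
```

```bash
python3 -m crank '[[1,[0,0,-0.02],[0,0,0]],[1,[0,0,-0.03],[0,0,0]],[1,[0.03,-0.01,-0.01],[0,0,0]],[1,[0.04,-0.02,0],[0,0,0]],[1,[0.03,-0.03,0],[0,0,0]],[1,[0.01,-0.018,0],[0,0,0]],[1,[0,0,0],[0,0,0]]]'
python3 - <<'E'
from h import *
local()
a=snap('scene');b=snap('top')
np.savez('a.npz',**a);np.savez('b.npz',**b)
x=cv2.resize(a['color'][110:260,250:400,::-1],None,fx=3,fy=3);y=cv2.resize(b['color'][130:270,240:380,::-1],(450,450))
cv2.imwrite('pics/s4.png',np.hstack([x[:,:400],y[:,:400]]))
C=cloud(b)
for v,u in((170,320),(180,316),(190,285),(165,305),(200,280)):print(C[v,u].round(3))
E
python3 m.py|head -7
```

```text
time: 7.0
tool_pos: [0.41, -0.0867, 0.1693]
ee_rot: [-3.141, 0.001, 2.903]
wrist_force: [1.4, -0.3, 0.4]
width: 0.0008
finger_force: 0.0
cent frame mm [-102.   -79.1  169.3] rot [-3.1411e+00  6.0000e-04  2.9027e+00] F [ 1.37 -0.25  0.36] w 0.0008 t 7.0
[ 0.608 -0.069  0.112]
[ 0.582 -0.059  0.111]
[0.554 0.021 0.112]
[ 0.621 -0.029  0.109]
[0.528 0.033 0.109]
top green [268.6 225.6] 85 [0.4618 0.0629 0.088 ]Traceback (most recent call last):
  File "m.py", line 11, in <module>
    p,n=cen(s,m,box);print(nm,c,p.round(1),n,ray(s,*p,z).round(4))
        ~~~^^^^^^^^^
  File "m.py", line 7, in cen
    i=1+np.argmax(st[1:,4]);return c[i],st[i,4]
        ~~~~~~~~~^^^^^^^^^^
    return _wrapfunc(a, 'argmax', axis=axis, out=out, **kwds)
    return bound(*args, **kwds)
ValueError: attempt to get argmax of an empty sequence
```

View pics/s4.png

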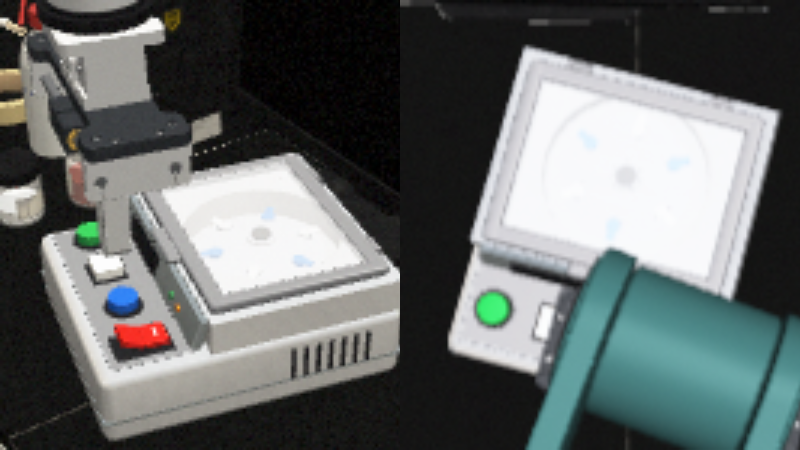

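The lid lies flat: depth reads about 0.111 m across it, and the top view (right) shows it closed. The green key is at its earlier pixel, so the machine has not moved. The red rocker is at (140,335) in the left crop, with the finger above it.

```bash
python3 -m crank '[[1,[0,0.001,0.03],[0,0,0]],[1,[0,0,0.03],[0,0,0]],[1,[0,0,0.01],[0,0,0]],[1,[0,0,0],[0,0,0]]]';python3 -m crank '[[1,[0,0,0.004],[0,0,0]],[1,[0,0,0.003],[0,0,0]],[1,[0,0,0],[0,0,0]]]'; python3 -m crank '[[1,[0,0,0.002],[0,0,0]],[1,[0,0,0.002],[0,0,0]],[1,[0,0,0],[0,0,0]]]'
python3 -c "
from h import *
local()"
```

```text
time: 7.5
tool_pos: [0.4109, -0.0837, 0.0976]
ee_rot: [3.141, -0.004, 2.907]
wrist_force: [0.5, 0.1, 0.4]
width: 0.0003
finger_force: 0.0
time: 7.8
tool_pos: [0.4123, -0.0848, 0.0932]
ee_rot: [3.142, 0.002, 2.906]
wrist_force: [-0.0, -0.3, 0.0]
width: 0.0002
finger_force: 0.1
time: 8.1
tool_pos: [0.4113, -0.0847, 0.0885]
ee_rot: [-3.142, -0.0, 2.906]
wrist_force: [-2.0, -0.2, 1.9]
width: 0.0004
finger_force: 0.9
cent frame mm [-101.2  -76.8   88.5] rot [-3.1416e+00 -3.0000e-04  2.9056e+00] F [-2.   -0.23  1.9 ] w 0.0004 t 8.1
```

```bash
python3 -m crank '[[1,[0,0,0.001],[0,0,0]],[1,[0,0,0.001],[0,0,0]],[1,[0,0,0],[0,0,0]]]';python3 -m crank '[[1,[0,0,0.001],[0,0,0]],[1,[0,0,0.001],[0,0,0]],[1,[0,0,0],[0,0,0]]]'
python3 -c "
from h import *
local()"
```

```text
time: 8.4
tool_pos: [0.4115, -0.0848, 0.0862]
ee_rot: [3.142, -0.0, 2.906]
wrist_force: [-1.2, 1.1, 0.9]
width: 0.0004
finger_force: 0.4
time: 8.7
tool_pos: [0.4117, -0.0848, 0.0855]
ee_rot: [-3.141, 0.0, 2.906]
wrist_force: [-2.6, 1.2, 6.7]
width: 0.0005
finger_force: 3.4
cent frame mm [-100.8  -76.8   85.5] rot [-3.1415e+00  3.0000e-04  2.9058e+00] F [-2.59  1.19  6.73] w 0.0005 t 8.7
```

```bash
python3 -m crank '[[1,[0,0,-0.02],[0,0,0]],[1,[0,0,-0.03],[0,0,0]],[1,[-0.005,0.03,0],[0,0,0]],[1,[-0.005,0.04,0],[0,0,0]],[1,[-0.004,0.025,0],[0,0,0]],[1,[0,0.008,0],[0,0,0]],[1,[0,0,0],[0,0,0]]]'
python3 - <<'E'
from h import *
local()
a=snap('scene')
cv2.imwrite('pics/s5.png',cv2.resize(a['color'][130:250,250:350,::-1],None,fx=4,fy=4))
E
```

```text
time: 9.4
tool_pos: [0.4493, 0.0127, 0.1341]
ee_rot: [-3.141, -0.0, 2.908]
wrist_force: [0.3, -0.4, 0.5]
width: -0.0
finger_force: 0.0
cent frame mm [-87.   26.8 134.1] rot [-3.1413e+00 -3.0000e-04  2.9078e+00] F [ 0.25 -0.38  0.47] w -0.0 t 9.4
```

View pics/s5.png

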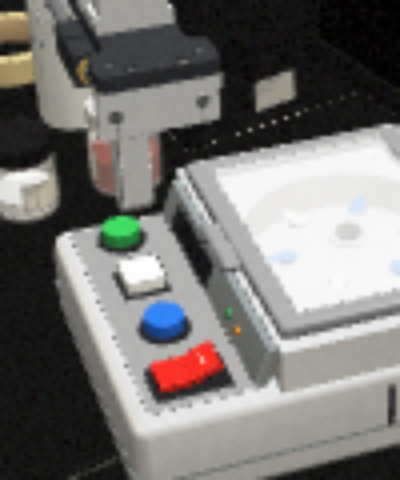

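The rocker at (187,368) now has its near half down and its far half raised, so the mains is on. The lid is still shut, and the white key at (142,272) is the next one to press.

```bash
python3 -m crank '[[1,[0,0,0.02],[0,0,0]],[1,[0,0,0.02],[0,0,0]],[1,[0,0,0],[0,0,0]]]';python3 -m crank '[[1,[0,0,0.003],[0,0,0]],[1,[0,0,0.003],[0,0,0]],[1,[0,0,0.002],[0,0,0]],[1,[0,0,0],[0,0,0]]]'; python3 -m crank '[[1,[0,0,0.001],[0,0,0]],[1,[0,0,0.001],[0,0,0]],[1,[0,0,0],[0,0,0]]]'
python3 -c "
from h import *
local()"
```

```text
time: 9.75
tool_pos: [0.4467, 0.0111, 0.0916]
ee_rot: [-3.14, -0.006, 2.904]
wrist_force: [0.2, -0.3, -0.1]
width: 0.0006
finger_force: 0.0
time: 10.15
tool_pos: [0.4498, 0.0118, 0.0872]
ee_rot: [-3.142, 0.002, 2.906]
wrist_force: [1.2, -1.3, 1.6]
width: 0.0009
finger_force: 0.5
time: 10.45
tool_pos: [0.4498, 0.0119, 0.0849]
ee_rot: [-3.141, 0.002, 2.906]
wrist_force: [0.2, -2.3, 2.4]
width: 0.0002
finger_force: 1.1
cent frame mm [-86.3  26.1  84.9] rot [-3.1413e+00  1.6000e-03  2.9058e+00] F [ 0.21 -2.26  2.42] w 0.0002 t 10.45
```

```bash
python3 -m crank '[[1,[0,0,0.001],[0,0,0]],[1,[0,0,0.001],[0,0,0]],[1,[0,0,0],[0,0,0]]]';python3 -m crank '[[1,[0,0,0.001],[0,0,0]],[1,[0,0,0.0005],[0,0,0]],[1,[0,0,0],[0,0,0]]]'
python3 -c "
from h import *
local()"
```

```text
time: 10.75
tool_pos: [0.4499, 0.0118, 0.0841]
ee_rot: [-3.141, 0.002, 2.906]
wrist_force: [-1.5, -1.8, 7.6]
width: 0.0006
finger_force: 4.3
time: 11.05
tool_pos: [0.45, 0.0119, 0.0841]
ee_rot: [-3.141, 0.002, 2.906]
wrist_force: [-4.8, -2.3, 13.9]
width: 0.0004
finger_force: 7.5
cent frame mm [-86.2  26.1  84.1] rot [-3.1413e+00  2.4000e-03  2.9058e+00] F [-4.79 -2.25 13.86] w 0.0004 t 11.05
```

```bash
python3 -m crank '[[1,[0,0,-0.02],[0,0,0]],[1,[0,0,-0.015],[0,0,0]],[1,[0,-0.02,0],[0,0,0]],[1,[0,-0.022,0],[0,0,0]],[1,[0,-0.01,0],[0,0,0]],[1,[0,0,0],[0,0,0]]]';python3 -m crank '[[1,[0,0,0.01],[0,0,0]],[1,[0,0,0.01],[0,0,0]],[1,[0,0,0.004],[0,0,0]],[1,[0,0,0],[0,0,0]]]'
python3 -c "
from h import *
local()
a=snap('scene')
cv2.imwrite('pics/s6.png',cv2.resize(a['color'][130:250,250:350,::-1],None,fx=4,fy=4))"
```

```text
time: 11.65
tool_pos: [0.4366, -0.0388, 0.1154]
ee_rot: [3.141, -0.001, 2.904]
wrist_force: [0.2, -0.8, 0.8]
width: 0.0008
finger_force: 0.0
time: 12.05
tool_pos: [0.4362, -0.0377, 0.0904]
ee_rot: [3.141, -0.003, 2.907]
wrist_force: [-0.4, 0.5, -0.3]
width: 0.0004
finger_force: 0.0
cent frame mm [-88.  -25.3  90.4] rot [ 3.1414e+00 -3.0000e-03  2.9065e+00] F [-0.45  0.55 -0.31] w 0.0004 t 12.05
```

View pics/s6.png

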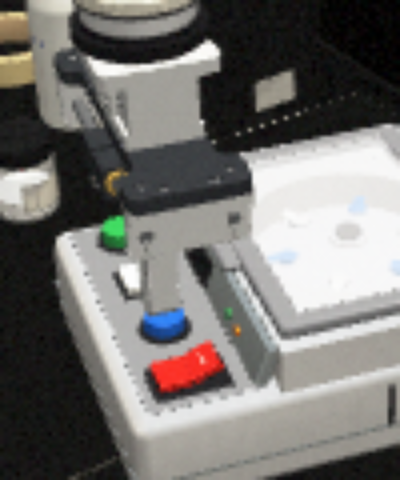

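The finger is just above the blue key at (165,318), the white key at (130,280) sits lower, and the rocker is on. Now I'll press the blue key and hold it.

```bash
python3 -m crank '[[1,[0,0,0.002],[0,0,0]],[1,[0,0,0.002],[0,0,0]],[1,[0,0,0.002],[0,0,0]],[1,[0,0,0],[0,0,0]]]'; python3 -m crank '[[1,[0,0,0.001],[0,0,0]],[1,[0,0,0.001],[0,0,0]],[1,[0,0,0],[0,0,0]]]'
python3 -c "
from h import *
local()"
```

```text
time: 12.5
tool_pos: [0.4375, -0.0384, 0.0864]
ee_rot: [3.141, 0.001, 2.906]
wrist_force: [0.1, 1.4, 2.0]
width: 0.0004
finger_force: 1.2
time: 12.8
tool_pos: [0.4375, -0.0384, 0.0843]
ee_rot: [3.141, 0.001, 2.906]
wrist_force: [0.1, 0.9, 3.0]
width: 0.0004
finger_force: 1.6
cent frame mm [-86.6 -25.6  84.3] rot [3.1412e+00 1.0000e-03 2.9058e+00] F [0.13 0.86 3.03] w 0.0004 t 12.8
```

```bash
python3 -m crank '[[1,[0,0,0.001],[0,0,0]],[1,[0,0,0.0005],[0,0,0]],[1,[0,0,0],[0,0,0]],[1,[0,0,0],[0,0,0]],[1,[0,0,0],[0,0,0]],[1,[0,0,0],[0,0,0]],[1,[0,0,0],[0,0,0]],[1,[0,0,0],[0,0,0]]]'
python3 -c "
from h import *
local()"
```

```text
time: 13.6
tool_pos: [0.4375, -0.0384, 0.0841]
ee_rot: [3.141, 0.001, 2.906]
wrist_force: [-2.4, 1.1, 9.2]
width: 0.0005
finger_force: 4.8
cent frame mm [-86.5 -25.7  84.1] rot [3.1413e+00 1.4000e-03 2.9058e+00] F [-2.41  1.11  9.2 ] w 0.0005 t 13.6
```

```bash
python3 -c "
from bench import robot
print(robot.close_job())"
```

```text
the job is handed in; nothing more can be done
None
```

The job is handed in with all four steps done in order (lid shut, mains on, low-speed key in, quick-spin key still held down at about 9 N); no verdict came back on hand-in.

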